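# Pack a gauge set into the shaped cutouts of its foam insert

### The job

Pack the small dial gauge and the L-shaped bracket into the cutouts of the foam insert that match their shapes, face up, each pressed fully home so that it lies level on the floor of its cutout. The gauge must be home before you fit the white two-legged clip: bring the clip down astride the gauge's stem, one leg in each of the two holes beside it, and press it until its bridge rests on the foam. Let go of everything, and leave the bottle, the stack of dishes and the flask where they stand.

Things in the scene. Friction and masses are not known exactly. Their poses are not given: they have to be found in the camera images.
- insert: Grey foam insert in a low case shell, fixed; 128 (x) x 188 (y) mm, foam top 36 mm above the worktop. Origin: centre of its underside; z up. A keyhole-shaped, an L-shaped cutout and two small holes beside the stem channel, 1.5 mm wider than the parts each side. Springy nibs at the parts' x sides, 5.5 mm below the mouth: a part laid in stays proud; 5 to 10 N down near its origin presses it home.
- gauge_home (a point): Where the gauge's origin lies when home: on the floor of the keyhole cutout (16 mm deep), 20 mm above the worktop, at (18, 42) mm in the insert's frame, axes parallel to the insert's. Home, the gauge's x, y, z axes are parallel to these, its body stands 10 mm out of the foam and its stem 1 mm below the foam's top.
- bracket_home (a point): Where the bracket's origin lies when it is home: on the floor of the L-shaped cutout, 24 mm above the worktop (cutout 12 mm deep), at (-38, -38) mm in the insert's frame. Axes parallel to the insert's. Home, the bracket's axes are parallel to these and it stands 10 mm out of the foam.
- clip_home (a point): Where the clip's origin lies when home: 12 mm above the worktop, between the two leg holes (26 mm deep), at (18, 1) mm in the insert's frame, axes parallel to the insert's. Home, the clip's y axis is parallel to y (either way round), its bridge rests on the foam, and the stem passes between its legs. The seated gauge's round body begins 21 mm away in +y.
- gauge: Dial gauge lying dial up, 140 g: round steel body 40 mm across, 26 mm high, white dial; a round stem 8 mm thick runs out in -y to 57.5 mm from the origin, axis 11 mm above the underside; a dark lug 12 mm wide, 4 to 16 mm high, reaches 29 mm in +y. The underside's rim tapers in 2 mm over 4 mm. Origin: centre of the round body's underside, z up. Grip the body across x.
- bracket: L-shaped aluminium bracket lying flat, 100 g, legs 16 mm wide, 22 mm high. Origin on the underside, mid-width of the long leg, 11 mm from the centre of mass: grip there across x; z up. Long leg: x -8 to 8, y -36 to 49 mm; short leg: x -8 to 52, y -36 to -20 mm. Lower edges taper in 2 mm over 4 mm. It does not fit flipped over.
- clip: White plastic U-shaped clip standing on its two legs, 40 g, 42 (x) x 14 (y) x 38 (z) mm: legs 9 (x) x 12 (y) mm, 24 mm long, centred at x -16.5 and +16.5 mm, under a bridge 42 x 14 x 14 mm. Feet taper in 2 mm over 4 mm. Origin: midway between the feet, on their underside; z up. Half a turn about z makes no difference. Grip the bridge across x.
- pipette_stand: Obstacle: fixed white stand with two upright pipettes, about 300 mm tall, all within 95 mm of its origin horizontally (centre of its foot, on the worktop). The gripper must pass in front of it, nearer the robot.
- mini_centrifuge: Obstacle: fixed white bench centrifuge, up to 200 mm tall, all within 105 mm of its origin horizontally (centre of its underside, on the worktop).
- buffer_bottle: Bystander: upright bottle with a blue cap, 70 mm across, 142 mm tall. Origin: centre of its underside.
- dish_stack: Bystander: two stacked red round dishes, 63 mm across, 29 mm high together. Origin: centre of the underside.
- flask: Bystander: small flat clear flask with an orange cap, lying, 97 (x) x 44 (y) x 26 mm. Origin: centre of the underside.

How it is judged:
On the way, in this order (a step that is already met when the one before it is completed fails the run):
1. the dial gauge is pressed home in its cutout (horizontal distance between gauge and gauge_home below 0.004 m and z of gauge in the frame of gauge_home below 0.0025 m and angle between gauge's own z axis and vertical below 0.06 rad and angle between the y axis of gauge and the y axis of gauge_home, either way round below 0.08 rad), for 0.2 s.
2. the clip is pressed home astride the stem of the seated gauge (all of step 1 and horizontal distance between clip and clip_home below 0.004 m and z of clip in the frame of clip_home below 0.0025 m and angle between clip's own z axis and vertical below 0.06 rad and angle between the y axis of clip and the y axis of clip_home, either way round below 0.08 rad), for 0.2 s.
At the end, for the whole second after the job is handed in: Gauge, bracket and clip are all home and at rest: each origin within 4 mm sideways and no more than 2.5 mm above its home point, level within 0.06 rad and turned to match within 0.08 rad; nothing is held. The gauge was home before the clip; the bracket may be packed at any time (all of step 2 and horizontal distance between bracket and bracket_home below 0.004 m and z of bracket in the frame of bracket_home below 0.0025 m and angle between bracket's own z axis and vertical below 0.06 rad and angle between the y axis of bracket and the y axis of bracket_home, either way round below 0.08 rad and linear speed of each of gauge, bracket, clip below 0.02 m/s); the robot touches nothing.
It fails at once if the bottle is moved more than 25 mm (distance of buffer_bottle from where it was at the start of the episode above 0.025 m).
It fails at once if the stack of dishes is moved more than 25 mm (distance of dish_stack from where it was at the start of the episode above 0.025 m).
It fails at once if the flask is moved more than 25 mm (distance of flask from where it was at the start of the episode above 0.025 m).
It fails at once if the bottle is tipped (angle between buffer_bottle's own z axis and vertical above 0.4 rad).
It also fails if it takes over 72 s, if anything falls off the work surface, if the arm or the gripper's body presses on something with over 40 N, if the wrist force passes 120 N, or if a joint passes its speed limit or range.

### The arm

A 7-joint arm with a two-finger parallel gripper is mounted at the origin on the work surface; the furniture and walls round the work are solid. World frame = base frame: x ahead of the robot, y to its left, z up, the work surface at z = 0. Lengths are in m, angles in rad, forces in N, time in s.
With the tool pointing down it reaches from about 0.4 to 0.85 m from the base axis. Payload 4.4 kg.
Tool frame: the origin (TCP) lies between the finger pads; the fingertips stand 11 mm ahead of it and the grasp point (between the pads) lies 8 mm behind it; z points along the fingers, y is the line along which they close (so a half turn about z gives the same grasp; the last joint's range is limited). The gripper opens to 94 mm and grips with 3 to 60 N. Pads are 16 mm wide; open, the fingers measure 119 mm over their backs; the gripper's body (75 mm by 177 mm) begins 78 mm behind the grasp point.
Start: joints at [1.251, 0.628, 0.038, 1.517, -0.027, 0.996, -0.02], TCP at [0.163, -0.629, 0.216] pointing down, gripper open.
Joint ranges: [-3.06, 3.06], [-0.37, 2.12], [-1.25, 1.32], [0.18, 2.47], [-1.1, 4.24], [0.23, 1.98], [-2.94, 2.94]. Speed limits (rad/s): [2.57, 2.57, 3.14, 3.14, 3.14, 3.14, 3.14].

### API

Orientations are given as a unit quaternion [x, y, z, w].
In Python, from station import manip gives the robot as it stands.
- The arm moves only by the tool step_arm, never from a script. Its argument "steps" is a list that holds one entry, the list of rows, each a list of 5 numbers: the closure in counts, from 0 (fully open) to 255 (shut), then the shift along the tool's x, y, z in units of 25 mm (1.0 is 25 mm), then the turn about the tool's z in rad. In form: [[[claw, dx, dy, dz, turn], ...]]. A call has 1 to 8 rows; each row shifts and turns the commanded pose from where the row before left it, along the tool's axes as they then stand; what a row does not reach is not made up. A row lasts 1/10 s, in which the tool goes at most 50 mm and 8.59 degrees, less where a joint would pass 70% of its speed; a pose out of reach is approached as far as the arm can. A call is refused whole if a number of a shift passes 1 or a number of a turn 0.15, either way. A call with a gripper value outside its range is refused whole. The fingers move at their own pace and stop on an object; "grip_force" is the grip in N (left out, the last holds). Time passes only in rows, so rows that do not move let the fingers close. It gives the time, the measured TCP pose, the force, the opening and the grip force at its end, in the units of the state.
- manip.state(): the state, without advancing time (a new reading comes with each control period).
- manip.camera(name): name is "side" or "top"; returns the picture (420x560x3 uint8, red, green, blue); there is no depth.
- manip.camera_info(name): a dict with "K" (3x3 intrinsics, pixels), "D" ([k1, k2, p1, p2, k3] as OpenCV has them; the pictures are not rectified), "camera_from_world" (4x4, takes a point from world to camera coordinates). Camera axes: x right, y down, z forward; pixel columns grow to the right and rows downward; lengths in m; the calibration is good to about 2 mm. A picture is of the moment at which its call begins. camera_info takes no time and is no camera call.
- manip.finish_job(): hands the job in; it is judged then, once.
Trained networks look in the newest picture that a camera, given by its name, has taken for a name from the list of things; names that differ only in an ending like _2 or _b are one class to them, and where a whole thing is asked for, a point or a joint stands for the part that bears it (a point fixed in the world has none). Each returns a list of dicts, best first, with "conf" (0 to 1); they miss things now and then, are a little off and sometimes report something else, mostly with a low value. They report only what shows in the picture. A call takes as long as a camera call.
- manip.find_in(label, camera): "extent" ([centre column, centre row, width, height] in pixels, round what is visible of it).
- manip.silhouettes(label, camera): "mask" (420x560 bool, what is visible of it) and "extent" ([centre column, centre row, width, height] in pixels, round what is visible of it).
- manip.tip_of(label, camera): "pixel" ([column, row] in pixels: a listed point, or the origin of a listed thing).
The state is a dict: "time": time; "q": joint angles; "joint_vel": joint speeds; "effort": joint torques, N m; "tcp_pos": TCP position; "tcp_rot": TCP orientation; "contact_force": force on the tool from outside, world axes, zero at the start; "torque": the same for the moment, N m; "width": opening from 0.0 (shut) to 1.0 (fully open); "finger_force": force on a finger pad.
Only numpy, scipy, OpenCV 4.12 (cv2) and the standard library are available. Lean on these libraries where they do the work, as an engineer would, in place of code of your own. Each camera call takes 0.05 s, during which the arm holds its last target. There are 200 camera calls.

## Working session

There is one attempt and no reset: what is moved stays moved. The work goes in short steps, Python scripts to look and compute and a tool call to move; the robot and the scene stay as the last step left them, time stands still between calls to the robot, and variables do not carry over. Pictures are saved under pics/ and viewed, at most 10 in all, crops included, and the job is handed in when it is done.

Besides the shell and the picture viewer there is one more tool, called after "Request:" as name([rows], argument=value, ...), one row to a line, values as JSON. step_arm: Moves the arm, as the interface text tells. Its arguments: {"type":"object","properties":{"steps":{"type":"array","items":{"type":"array","items":{"type":"array","items":{"type":"number"}}}},"grip_force":{"type":"number"}},"required":["steps"]}

```bash
mkdir -p pics; ls; cat > h.py <<'E'
import numpy as np, cv2
from station import manip
from scipy.spatial.transform import Rotation as R
def ray(px,cam):
    i=manip.camera_info(cam);K=np.array(i["K"],float);D=np.array(i["D"],float);T=np.array(i["camera_from_world"])
    u=cv2.undistortPoints(np.array(px,float).reshape(-1,1,2),K,D).reshape(-1,2)
    d=np.c_[u,np.ones(len(u))]@T[:3,:3]; return -T[:3,:3].T@T[:3,3],d
def atz(px,cam,z):
    o,d=ray(px,cam); return o+d*((z-o[2])/d[:,2])[:,None]
def proj(P,cam):
    i=manip.camera_info(cam);T=np.array(i["camera_from_world"])
    return cv2.projectPoints(np.array(P,float).reshape(-1,1,3),cv2.Rodrigues(T[:3,:3])[0],T[:3,3],np.array(i["K"],float),np.array(i["D"],float))[0].reshape(-1,2)
E
python3 - <<'E'
from h import *
a={c:manip.camera(c) for c in("top","side")}
for c in a: cv2.imwrite(f"pics/{c}0.png",a[c][:,:,::-1])
for c in a:
    o,_=ray([[280,210]],c); print(c,o.round(3))
for n in ["insert","gauge","bracket","clip","pipette_stand","mini_centrifuge","buffer_bottle","dish_stack","flask","gauge_home","bracket_home","clip_home"]:
    r=manip.tip_of(n,"top")
    for x in r[:2]: print(n,np.round(x["pixel"],1),round(x["conf"],2),atz([x["pixel"]],"top",0)[0].round(3))
print(manip.state())
E
```

```text
pics
top [ 0.36  -0.024  1.26 ]
side [ 0.488 -0.922  0.614]
insert [233.8 149.3] 0.67 [0.676 0.094 0.   ]
insert [268.2 232.1] 0.63 [0.468 0.003 0.   ]
gauge [147.2 261.2] 0.87 [0.39  0.301 0.   ]
bracket [399.8 231.7] 0.67 [ 0.475 -0.324  0.   ]
clip [390.8 281.5] 0.51 [ 0.352 -0.301  0.   ]
buffer_bottle [236.1 148.9] 0.55 [0.677 0.088 0.   ]
dish_stack [330.3 287.6] 0.86 [ 0.335 -0.152  0.   ]
flask [221.1 279.7] 0.64 [0.349 0.115 0.   ]
gauge_home [249.4 225.7] 0.78 [0.483 0.049 0.   ]
bracket_home [285.9 243.3] 0.87 [ 0.441 -0.041  0.   ]
clip_home [266.4 223.5] 0.71 [0.49  0.007 0.   ]
{'time': 0.7, 'q': array([ 1.25118147,  0.62840502,  0.03848824,  1.51739451, -0.02699576,
        0.99631872, -0.0200005 ]), 'joint_vel': array([ 0.00045945, -0.0008128 ,  0.00043604,  0.00079217,  0.00092465,
       -0.00112498, -0.00095866]), 'effort': array([-1.08793474e-04, -5.49424732e+01,  1.14273034e+00, -1.86908376e+01,
       -5.23853092e-02,  1.56023906e-02,  3.32797845e-05]), 'tcp_pos': array([ 0.16324862, -0.62917574,  0.21647671]), 'tcp_rot': array([ 9.91958912e-01,  1.26560325e-01,  1.89876820e-05, -6.67263112e-06]), 'contact_force': array([-0.12260411, -0.31548217,  0.79734774]), 'torque': array([ 0.01543617, -0.04965763, -0.01315315]), 'finger_force': 0.0, 'width': 1.0025229764361365}
```

View pics/top0.png

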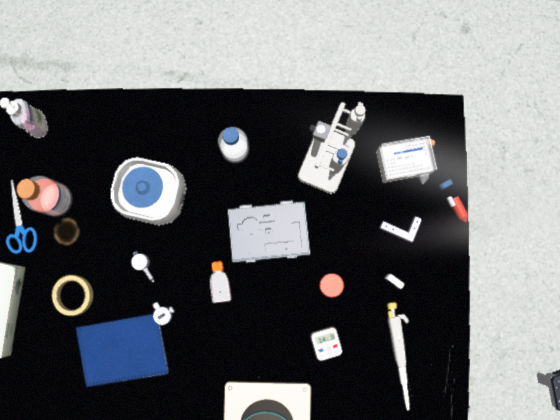

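View pics/side0.png

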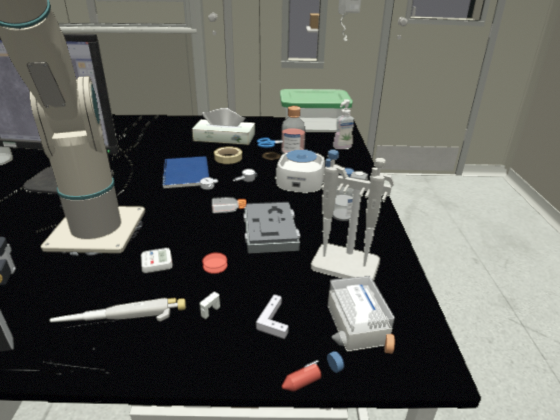

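Top view shows the insert at (268,232), gauge at (140,262) with its stem down-right, bracket corner at (415,238), clip at (395,282), and a look-alike at (162,314). Next, zoom and silhouette fits.

```bash
cat > fit.py <<'E'
from h import *
from scipy.optimize import minimize
def box(x0,x1,y0,y1,z0,z1): return np.array([[x,y,z] for x in(x0,x1) for y in(y0,y1) for z in(z0,z1)])/1000
def cyl(r,z0,z1,t=0):
    a=np.linspace(0,2*np.pi,40,endpoint=False);c=np.c_[np.cos(a),np.sin(a)]
    return np.r_[np.c_[c*(r-t),0*a+z0],np.c_[c*r,0*a+z0+2*t],np.c_[c*r,0*a+z1]]/1000
def ycyl(r,y0,y1,zc):
    a=np.linspace(0,2*np.pi,16);return np.array([[r*np.cos(t),y,zc+r*np.sin(t)] for t in a for y in(y0,y1)])/1000
M={"insert":[box(-64,64,-94,94,0,36)],
"gauge":[cyl(20,0,26,2),ycyl(4,-57.5,-18,11),box(-6,6,15,29,4,16)],
"bracket":[box(-8,8,-36,49,0,22),box(-8,52,-36,-20,0,22)],
"clip":[box(-21,-12,-6,6,0,24),box(12,21,-6,6,0,24),box(-21,21,-7,7,24,38)]}
S=4
def render(n,p,cam):
    x,y,yaw,z=p; m=np.zeros((420*S,560*S),np.uint8); Rz=R.from_euler("z",yaw).as_matrix()
    for b in M[n]:
        u=(proj(b@Rz.T+[x,y,z],cam)+.5)*S-.5
        cv2.fillConvexPoly(m,cv2.convexHull(np.round(u*16).astype(np.int32)),255,shift=4)
    return cv2.resize(m,(560,420),interpolation=cv2.INTER_AREA)/255.
def fit(n,masks,z,p0s):
    T={c:cv2.GaussianBlur(m.astype(float),(0,0),.7) for c,m in masks.items()}
    def cost(q): 
        return sum(np.abs(cv2.GaussianBlur(render(n,[q[0]/100,q[1]/100,q[2]/5,z],c),(0,0),.7)-T[c]).sum() for c in T)
    rs=[minimize(cost,[p[0]*100,p[1]*100,p[2]*5],method="Nelder-Mead",options=dict(initial_simplex=None,xatol=.005,fatol=.05)) for p in p0s]
    rs.sort(key=lambda r:r.fun)
    return [((r.x/[100,100,5]).round(4),round(r.fun,1)) for r in rs]
E
python3 - <<'E'
from fit import *
img={c:manip.camera(c) for c in("top","side")}
g={"insert":[.465,.003],"gauge":[.39,.31],"bracket":[.455,-.33],"clip":[.352,-.30]}
import pickle; out={}
for n in g:
    ms={}
    for c in img:
        s=manip.silhouettes(n,c)
        for x in s[:2]: print(n,c,round(x["conf"],2),np.round(x["extent"]),x["mask"].sum())
        if s: ms[c]=s[0]["mask"]
    out[n]=ms
    if n=="insert": st=[[*g[n],a] for a in(-.1,.05)]
    else: st=[[*g[n],a] for a in np.arange(0,2*np.pi,np.pi/4)]
    for cs in (("top",),("side",),("top","side")):
        q={c:ms[c] for c in cs if c in ms}
        if len(q)==len(cs): print(cs,fit(n,q,0,st)[:2])
pickle.dump(out,open("m.pkl","wb"))
t=img["top"]
crop=lambda u,v,s,k:cv2.resize(t[v-s:v+s,u-s:u+s],(k,k),interpolation=cv2.INTER_CUBIC)
A=np.vstack([crop(400,232,28,280),crop(395,282,28,280)])
B=crop(268,232,46,500); C=np.zeros((560,780,3),np.uint8); C[:,:280]=A; C[:500,280:]=B
cv2.imwrite("pics/z1.png",C[:,:,::-1])
C=np.hstack([crop(145,265,28,380),cv2.resize(img["side"][190:260,230:310],(420,380),interpolation=cv2.INTER_CUBIC)])
cv2.imwrite("pics/z2.png",C[:,:,::-1])
E
```

```text
insert top 0.64 [270. 233.  85.  64.] 4315
insert side 0.75 [275. 228.  58.  51.] 2406
('top',) [(array([0.4658, 0.0025, 0.1259]), np.float64(171.9)), (array([0.4658, 0.0025, 0.1292]), np.float64(172.1))]
('side',) [(array([ 4.666e-01, -4.000e-04,  1.104e-01]), np.float64(138.3)), (array([0.4665, 0.0079, 0.1151]), np.float64(203.0))]
('top', 'side') [(array([0.4662, 0.0025, 0.1248]), np.float64(302.5)), (array([0.4663, 0.0007, 0.1099]), np.float64(349.3))]
gauge top 0.51 [144. 266.  20.  33.] 287
gauge side 0.53 [249. 175.  19.   7.] 160
('top',) [(array([0.3879, 0.3136, 5.3109]), np.float64(37.5)), (array([0.3877, 0.3134, 5.3017]), np.float64(38.5))]Traceback (most recent call last):
  File "<stdin>", line 16, in <module>
  File "fit.py", line 24, in fit
    rs=[minimize(cost,[p[0]*100,p[1]*100,p[2]*5],method="Nelder-Mead",options=dict(initial_simplex=None,xatol=.005,fatol=.05)) for p in p0s]
        ~~~~~~~~^^^^^^^^^^^^^^^^^^^^^^^^^^^^^^^^^^^^^^^^^^^^^^^^^^^^^^^^^^^^^^^^^^^^^^^^^^^^^^^^^^^^^^^^^^^^^^^^^^^^^^^^^^^^^^
    res = _minimize_neldermead(fun, x0, args, callback, bounds=bounds,
                               **options)
    fxc = func(xc)
    fx = function(np.copy(x), *(wrapper_args + args))
  File "fit.py", line 23, in cost
    return sum(np.abs(cv2.GaussianBlur(render(n,[q[0]/100,q[1]/100,q[2]/5,z],c),(0,0),.7)-T[c]).sum() for c in T)
  File "fit.py", line 23, in <genexpr>
    return sum(np.abs(cv2.GaussianBlur(render(n,[q[0]/100,q[1]/100,q[2]/5,z],c),(0,0),.7)-T[c]).sum() for c in T)
                                       ~~~~~~^^^^^^^^^^^^^^^^^^^^^^^^^^^^^^^^^^
  File "fit.py", line 17, in render
    u=(proj(b@Rz.T+[x,y,z],cam)+.5)*S-.5
       ~~~~^^^^^^^^^^^^^^^^^^^^
  File "h.py", line 11, in proj
    i=manip.camera_info(cam);T=np.array(i["camera_from_world"])
ValueError: time passes only in moves, steps and waits
```

```bash
sed -i '3a import functools,os,pickle\n@functools.lru_cache(None)\ndef info(cam):\n    f=f"cam_{cam}.pkl"\n    if not os.path.exists(f): pickle.dump(manip.camera_info(cam),open(f,"wb"))\n    return pickle.load(open(f,"rb"))' h.py; sed -i 's/i=manip.camera_info(cam)/i=info(cam)/' h.py
sed -i 's/fatol=.05/fatol=.05,maxfev=200/' fit.py
python3 - <<'E'
from fit import *
img={c:manip.camera(c) for c in("top","side")}
print(manip.state()["time"])
pickle.dump(img,open("img.pkl","wb"))
g={"gauge":[.39,.31],"bracket":[.455,-.33],"clip":[.352,-.30]}
out={n:{c:manip.silhouettes(n,c) for c in img} for n in g}
for n in g:
    ms={}
    for c in img:
        s=out[n][c]
        for x in s[:2]: print(n,c,round(x["conf"],2),np.round(x["extent"]),x["mask"].sum())
        if s: ms[c]=s[0]["mask"]
    st=[[*g[n],a] for a in np.arange(0,2*np.pi if n!="clip" else 3,np.pi/4)]
    for cs in (("top",),("side",),("top","side")):
        q={c:ms[c] for c in cs if c in ms}
        if len(q)==len(cs): print(cs,fit(n,q,0,st)[:2])
pickle.dump(out,open("m.pkl","wb"))
t=img["top"]
crop=lambda u,v,s,k:cv2.resize(t[v-s:v+s,u-s:u+s],(k,k),interpolation=cv2.INTER_CUBIC)
A=np.vstack([crop(400,232,28,280),crop(395,282,28,280)])
B=crop(268,232,46,500); C=np.zeros((560,780,3),np.uint8); C[:,:280]=A; C[:500,280:]=B
cv2.imwrite("pics/z1.png",C[:,:,::-1])
C=np.hstack([crop(145,265,28,380),cv2.resize(img["side"][190:260,230:310],(420,380),interpolation=cv2.INTER_CUBIC)])
cv2.imwrite("pics/z2.png",C[:,:,::-1])
E
```

```text
1.1
gauge side 0.64 [247. 176.  22.  10.] 170
('side',) [(array([0.3887, 0.3116, 5.3249]), np.float64(20.2)), (array([0.3888, 0.3111, 5.321 ]), np.float64(20.3))]
bracket top 0.95 [401. 230.  39.  23.] 410
bracket side 0.73 [272. 316.  34.  44.] 635
bracket side 0.2 [275. 227.  58.  53.] 2454
('top',) [(array([ 0.4727, -0.3195,  5.9011]), np.float64(63.3)), (array([ 0.4783, -0.307 ,  2.7653]), np.float64(271.7))]
('side',) [(array([ 0.4708, -0.3161,  5.8991]), np.float64(99.3)), (array([ 0.4723, -0.3264, -0.    ]), np.float64(418.6))]
('top', 'side') [(array([ 0.4722, -0.3179,  5.881 ]), np.float64(175.6)), (array([ 0.4733, -0.3277, -0.    ]), np.float64(714.6))]
clip top 0.68 [395. 281.  21.  15.] 119
clip side 0.83 [210. 308.  24.  21.] 262
('top',) [(array([ 0.353 , -0.3047,  0.92  ]), np.float64(20.9)), (array([ 0.3533, -0.3053,  0.8925]), np.float64(21.7))]
('side',) [(array([ 0.3527, -0.3033,  4.0721]), np.float64(66.0)), (array([ 0.353 , -0.3031,  0.8904]), np.float64(67.1))]
('top', 'side') [(array([ 0.353 , -0.3047,  0.9224]), np.float64(88.4)), (array([ 0.3531, -0.3047,  0.9246]), np.float64(88.8))]
```

View pics/z1.png

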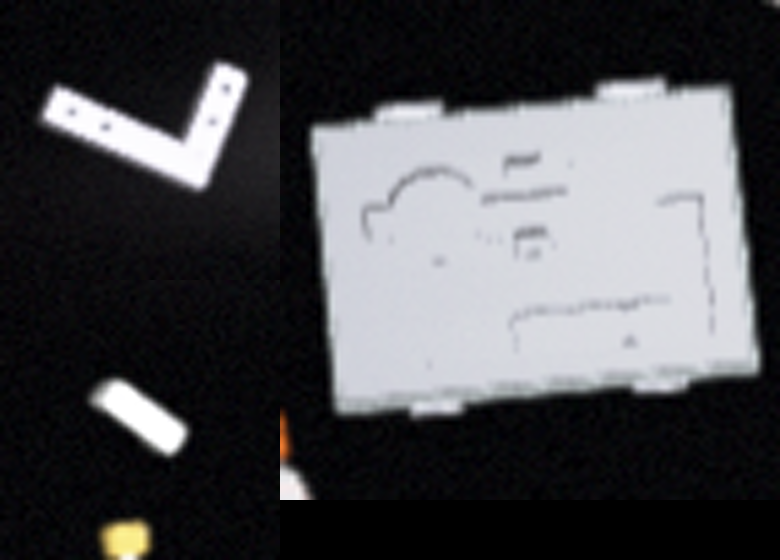

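The crop shows the insert slab's corners at crop (312,127), (732,88), (760,372) and (337,412), turned about 0.09 rad. Its latches skew the mask. Bracket and clip match the fits. I'll refit the insert without the latches.

```bash
python3 - <<'E'
from fit import *
img=pickle.load(open("img.pkl","rb")); t=img["top"]
m=(t.min(2)>90).astype(np.uint8); m[:,:225]=0; m[:195]=0; m[268:]=0; m[:,315:]=0
m=cv2.morphologyEx(m,cv2.MORPH_OPEN,np.ones((19,19),np.uint8)) 
gray=t.mean(2)/255
n,l,s,_=cv2.connectedComponentsWithStats(m); k=1+s[1:,4].argmax(); m=l==k; print(m.sum())
r=cv2.minAreaRect(np.argwhere(m)[:,::-1].astype(np.float32)); print(r)
for rr in fit("insert",{"top":m},0,[[.466,.003,.09],[.466,.0,.12]]): print(rr)
# top-face only line fit on grey edges
p=fit("insert",{"top":m},0,[[.466,.003,.1]])[0][0]
print(manip.silhouettes.__name__)
def W(a,p): 
    c,s=np.cos(p[2]),np.sin(p[2]); return [p[0]+c*a[0]-s*a[1],p[1]+s*a[0]+c*a[1]]
big=cv2.resize(t[195:270,222:318],None,fx=8,fy=8,interpolation=cv2.INTER_CUBIC).copy()
def draw(pts,z,col,closed=True):
    u=proj([[*W(a,p),z] for a in np.array(pts)/1000],"top"); u=((u-[222,195]+.5)*8).astype(np.int32)
    cv2.polylines(big,[u],closed,col,1)
sq=lambda x0,x1,y0,y1:[(x0,y0),(x1,y0),(x1,y1),(x0,y1)]
draw(sq(-64,64,-94,94),.036,(255,0,0))
a=np.linspace(0,6.28,40); draw(np.c_[18+21.5*np.cos(a),42+21.5*np.sin(a)],.036,(0,160,0))
draw(sq(12.5,23.5,-17,22),.036,(0,160,0));draw(sq(10.5,25.5,60,72.5),.036,(0,160,0))
for x in(1.5,34.5): draw(sq(x-6,x+6,1-7.5,1+7.5),.036,(0,0,255))
draw([(-47.5,-75.5),(15.5,-75.5),(15.5,-56.5),(-28.5,-56.5),(-28.5,12.5),(-47.5,12.5)],.036,(200,0,200))
cv2.imwrite("pics/z3.png",big[:,:,::-1])
E
```

```text
4144
((268.1160583496094, 230.93988037109375), (55.29843521118164, 77.7770767211914), 84.42780303955078)
(array([0.468 , 0.0024, 0.1186]), np.float64(142.8))
(array([0.4682, 0.    , 0.1168]), np.float64(170.7))
call
```

View pics/z3.png

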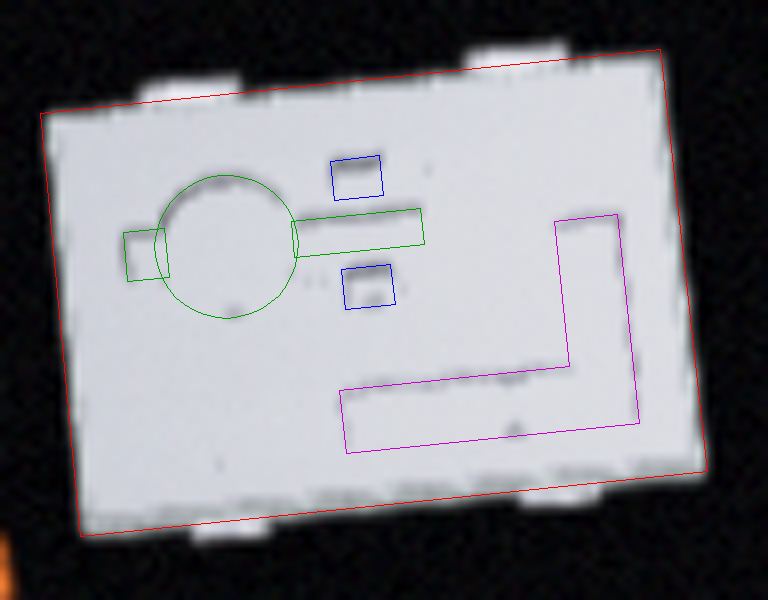

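Overlay agrees with the cutout edges to about 1 mm (keyhole arc at (225,178), holes at (357,160) and (368,268)). I'll do a quick refinement on the dark wall stripes, then move.

```bash
python3 - <<'E'
from fit import *
t=pickle.load(open("img.pkl","rb"))["top"].mean(2).astype(np.float32)
bg=cv2.medianBlur(t.astype(np.uint8),15).astype(np.float32); d=cv2.GaussianBlur(np.clip(bg-t,0,60),(0,0),.6)
L=lambda x0,y0,x1,y1,k:np.c_[np.linspace(x0,x1,k),np.linspace(y0,y1,k)]
a=np.linspace(.2,2.2,20)
pts=np.r_[np.c_[18+21.5*np.cos(a),42+21.5*np.sin(a)],L(23.5,-17,23.5,19,18),L(7.5,-6.5,7.5,8.5,8),L(40.5,-6.5,40.5,8.5,8),L(15.5,-75.5,15.5,-56.5,10),L(-28.5,-56.5,-28.5,12.5,34),L(25.5,62,25.5,72.5,6)]/1000
ys=np.r_[L(10,-75.5,-40,-75.5,25),L(25,72.5,12,72.5,7)]/1000
def sc(q):
    p=[q[0]/100,q[1]/100,q[2]/5];c,s=np.cos(p[2]),np.sin(p[2])
    o=0
    for P,z,w in((pts,.030,1),(ys,.034,.5)):
        X=np.c_[p[0]+c*P[:,0]-s*P[:,1],p[1]+s*P[:,0]+c*P[:,1],0*P[:,0]+z]
        u=proj(X,"top").astype(np.float32)
        o-=w*cv2.remap(d,u[None,:,0].copy(),u[None,:,1].copy(),cv2.INTER_CUBIC).sum()
    return o
for s in ([46.8,.24,.55],[46.7,.1,.5],[46.8,.3,.6]):
    r=minimize(sc,s,method="Nelder-Mead",options=dict(initial_simplex=np.array(s)+np.array([[0,0,0],[.2,0,0],[0,.2,0],[0,0,.1]]),maxfev=300)); print((r.x/[100,100,5]).round(4),r.fun)
q=manip.state(); print(R.from_quat(q["tcp_rot"]).as_matrix().round(3))
E
```

```text
[0.4677 0.002  0.124 ] -3404.942626953125
[0.4677 0.002  0.1234] -3405.30712890625
[0.4677 0.0019 0.1234] -3404.67919921875
[[ 0.968  0.251  0.   ]
 [ 0.251 -0.968 -0.   ]
 [ 0.     0.    -1.   ]]
```

```bash
cat > plan.py <<'E'
from h import *
import sys,json
def plan(way,claw):
    s=manip.state(); m=R.from_quat(s["tcp_rot"]).as_matrix(); p=s["tcp_pos"].copy(); th=np.arctan2(m[1,0],m[0,0])
    print("t",round(s["time"],2),"tcp",p.round(4),"th",round(th,4),"F",s["contact_force"].round(1),"w",round(s["width"],3),"ff",round(s["finger_force"],1)); out=[]
    for x,y,z,t in way:
        t=th if t is None else t
        g=np.array([x,y,z]); n=max(int(np.ceil(max(np.linalg.norm(g[:2]-p[:2])/.0245,abs(g[2]-p[2])/.0245,abs(t-th)/.145)-1e-6)),1)
        for k in range(n):
            q=p+(g-p)/(n-k); d=q-p; c,sn=np.cos(th),np.sin(th); dt=(t-th)/(n-k)
            row=[claw,round((c*d[0]+sn*d[1])/.025,2),round((sn*d[0]-c*d[1])/.025,2),round(-d[2]/.025,2),round(-dt,3)]
            p=p+.025*np.array([c*row[1]+sn*row[2],sn*row[1]-c*row[2],-row[3]]); th-=row[4]; out.append(row)
        
    for i in range(0,len(out),8): print(json.dumps(out[i:i+8]))
if __name__=="__main__":
    plan([[None if v=="n" else float(v) for v in a.split(",")] for a in sys.argv[2:]],int(sys.argv[1]))
E
python3 plan.py 0 .472,-.318,.12,1.178 .472,-.318,.026,1.178
python3 - <<'E'
from h import *
manip.camera("top");manip.camera("side")
for n in("mini_centrifuge","pipette_stand"):
  for c in("top","side"):
    for x in manip.silhouettes(n,c)[:1]:
        m=x["mask"]; e=np.array(x["extent"]); print(n,c,x["conf"],e.round(),atz([[e[0],e[1]+e[3]/2],[e[0]-e[2]/2,e[1]],[e[0]+e[2]/2,e[1]]],c,.0).round(3).tolist())
E
```

```text
t 1.4 tcp [ 0.1632 -0.6292  0.2165] th 0.2538 F [0.2 0.2 0.3] w 1.004 ff 0.0
[[0, 0.84, -0.5, 0.21, -0.051], [0, 0.86, -0.45, 0.21, -0.051], [0, 0.88, -0.41, 0.21, -0.051], [0, 0.9, -0.36, 0.22, -0.051], [0, 0.92, -0.32, 0.21, -0.051], [0, 0.94, -0.27, 0.22, -0.051], [0, 0.95, -0.22, 0.21, -0.052], [0, 0.96, -0.17, 0.22, -0.051]]
[[0, 0.97, -0.12, 0.21, -0.052], [0, 0.97, -0.07, 0.22, -0.051], [0, 0.97, -0.02, 0.21, -0.052], [0, 0.97, 0.03, 0.22, -0.051], [0, 0.97, 0.08, 0.21, -0.052], [0, 0.97, 0.12, 0.22, -0.051], [0, 0.96, 0.18, 0.21, -0.052], [0, 0.95, 0.22, 0.22, -0.051]]
[[0, 0.94, 0.27, 0.21, -0.052], [0, 0.92, 0.32, 0.22, -0.051], [0, -0.0, 0.0, 0.94, -0.0], [0, -0.0, 0.0, 0.94, -0.0], [0, -0.0, 0.0, 0.94, -0.0], [0, -0.0, 0.0, 0.94, -0.0]]
```

Request:
step_arm([
  [[0, 0.84, -0.5, 0.2, -0.05], [0, 0.86, -0.45, 0.2, -0.05], [0, 0.88, -0.4, 0.2, -0.05], [0, 0.9, -0.36, 0.2, -0.05], [0, 0.92, -0.32, 0.2, -0.05], [0, 0.94, -0.27, 0.2, -0.05], [0, 0.95, -0.22, 0.2, -0.05], [0, 0.96, -0.17, 0.2, -0.05]],
])

```text
time: 2.5
tcp_pos: [0.3017, -0.4911, 0.1764]
tcp_rot: [0.947, 0.322, 0.0, 0.0]
contact_force: [-0.4, 0.4, -0.1]
width: 0.998
finger_force: 0.0
```

Request:
step_arm([
  [[0, 0.97, -0.12, 0.2, -0.05], [0, 0.97, -0.07, 0.2, -0.05], [0, 0.97, -0.02, 0.2, -0.05], [0, 0.97, 0.03, 0.2, -0.05], [0, 0.97, 0.08, 0.2, -0.05], [0, 0.97, 0.12, 0.2, -0.05], [0, 0.96, 0.18, 0.2, -0.05], [0, 0.95, 0.22, 0.2, -0.05]],
])

```text
time: 3.3
tcp_pos: [0.4411, -0.3549, 0.1364]
tcp_rot: [0.864, 0.504, 0.0, 0.0]
contact_force: [-0.6, -0.6, 0.2]
width: 0.997
finger_force: 0.0
```

Request:
step_arm([
  [[0, 0.94, 0.27, 0.2, -0.05], [0, 0.92, 0.32, 0.2, -0.05], [0, 0, 0, 0, 0], [0, 0, 0, 0, 0]],
])

```text
time: 3.7
tcp_pos: [0.475, -0.3217, 0.1265]
tcp_rot: [0.838, 0.545, -0.0, -0.0]
contact_force: [-0.3, -0.7, -0.0]
width: 1.0
finger_force: 0.0
```

```bash
python3 plan.py 0 .472,-.318,.06,1.178 .472,-.318,.026,1.178
```

```text
t 3.7 tcp [ 0.475  -0.3217  0.1265] th 1.1537 F [-0.3 -0.7 -0. ] w 1.0 ff 0.0
[[0, 0.03, -0.06, 0.89, -0.008], [0, 0.03, -0.05, 0.88, -0.008], [0, 0.03, -0.06, 0.89, -0.008], [0, -0.0, 0.0, 0.68, -0.0], [0, -0.0, 0.0, 0.68, -0.0]]
```

Request:
step_arm([
  [[0, 0.03, -0.06, 0.89, -0.01], [0, 0.03, -0.05, 0.88, -0.01], [0, 0.03, -0.06, 0.89, -0.01], [0, 0, 0, 0.68, 0], [0, 0, 0, 0.68, 0], [0, 0, 0, 0, 0]],
])

```text
time: 4.3
tcp_pos: [0.4695, -0.3187, 0.0244]
tcp_rot: [0.831, 0.557, -0.001, -0.001]
contact_force: [-0.6, -0.3, 0.5]
width: 1.0
finger_force: 0.0
```

Request:
step_arm([
  [[230, 0, 0, 0, 0], [230, 0, 0, 0, 0], [230, 0, 0, 0, 0], [230, 0, 0, 0, 0], [230, 0, 0, 0, 0], [230, 0, 0, 0, 0], [230, 0, 0, 0, 0], [230, 0, 0, 0, 0]],
], grip_force=40)

```text
time: 5.1
tcp_pos: [0.4723, -0.3177, 0.026]
tcp_rot: [0.83, 0.558, 0.0, -0.0]
contact_force: [0.3, 0.4, -0.2]
width: 0.354
finger_force: 0.0
```

Request:
step_arm([
  [[230, 0, 0, 0, 0], [230, 0, 0, 0, 0], [230, 0, 0, 0, 0], [230, 0, 0, 0, 0], [230, 0, 0, 0, 0]],
])

```text
time: 5.6
tcp_pos: [0.4721, -0.3176, 0.0259]
tcp_rot: [0.83, 0.558, -0.0, -0.0]
contact_force: [0.2, -0.1, 0.1]
width: 0.165
finger_force: 40.0
```

Request:
step_arm([
  [[230, 0, 0, -0.8, 0], [230, 0, 0, -0.8, 0], [230, 0, 0, -0.8, 0], [230, 0, 0, 0, 0]],
])

```text
time: 6.0
tcp_pos: [0.4739, -0.3186, 0.0881]
tcp_rot: [0.83, 0.558, 0.001, 0.002]
contact_force: [0.7, 0.4, -1.5]
width: 0.167
finger_force: 40.0
```

```bash
python3 plan.py 230 .4346,-.0403,.11,1.693
python3 - <<'E'
from fit import *
img={c:manip.camera(c) for c in("top","side")}; pickle.dump(img,open("img2.pkl","wb"))
s=manip.state(); m=R.from_quat(s["tcp_rot"]).as_matrix(); th=np.arctan2(m[1,0],m[0,0])
for c in img:
    x=manip.silhouettes("bracket",c)[:1]
    if x: print(c,x[0]["conf"],x[0]["extent"],x[0]["mask"].sum(),[fit("bracket",{c:x[0]["mask"]},z,[[*s["tcp_pos"][:2],th-np.pi/2]]) for z in(.06,)])
E
```

```text
t 6.0 tcp [ 0.4739 -0.3186  0.0881] th 1.1835 F [ 0.7  0.4 -1.5] w 0.167 ff 40.0
[[230, 0.81, -0.47, -0.07, -0.042], [230, 0.83, -0.44, -0.07, -0.042], [230, 0.85, -0.4, -0.07, -0.043], [230, 0.86, -0.37, -0.07, -0.042], [230, 0.88, -0.33, -0.07, -0.043], [230, 0.89, -0.29, -0.08, -0.042], [230, 0.9, -0.25, -0.07, -0.043], [230, 0.91, -0.21, -0.08, -0.042]]
[[230, 0.92, -0.18, -0.07, -0.043], [230, 0.93, -0.14, -0.08, -0.042], [230, 0.93, -0.09, -0.07, -0.043], [230, 0.93, -0.06, -0.08, -0.042]]
top 0.41 [394.9, 223.4, 12.3, 9.1] 122 [[(array([ 0.4774, -0.3122, -0.405 ]), np.float64(363.0))]]
side 0.9 [270.8, 295.1, 35.8, 41.3] 531 [[(array([ 0.4719, -0.3184, -0.3846]), np.float64(253.9))]]
```

Request:
step_arm([
  [[230, 0.81, -0.47, -0.08, -0.042], [230, 0.83, -0.44, -0.08, -0.042], [230, 0.85, -0.4, -0.08, -0.043], [230, 0.86, -0.37, -0.08, -0.042], [230, 0.88, -0.33, -0.08, -0.043], [230, 0.89, -0.29, -0.08, -0.042], [230, 0.9, -0.25, -0.08, -0.043], [230, 0.91, -0.21, -0.08, -0.042]],
])

```text
time: 7.0
tcp_pos: [0.4453, -0.131, 0.1011]
tcp_rot: [0.723, 0.691, -0.0, -0.001]
contact_force: [0.4, -0.4, -0.9]
width: 0.164
finger_force: 40.0
```

Request:
step_arm([
  [[230, 0.92, -0.18, -0.08, -0.043], [230, 0.93, -0.14, -0.08, -0.042], [230, 0.93, -0.09, -0.08, -0.043], [230, 0.93, -0.06, -0.08, -0.042], [230, 0, 0, 0, 0], [230, 0, 0, 0, 0], [230, 0, 0, 0, 0]],
])

```text
time: 7.7
tcp_pos: [0.4327, -0.0406, 0.1095]
tcp_rot: [0.663, 0.748, -0.0, -0.0]
contact_force: [-0.9, -0.1, -1.0]
width: 0.165
finger_force: 40.0
```

```bash
python3 plan.py 230 .4346,-.0403,.065,1.693 
python3 - <<'E'
from fit import *
img={c:manip.camera(c) for c in("top","side")}; pickle.dump(img,open("img3.pkl","wb"))
a=cv2.resize(img["top"][185:285,210:330],(480,400),interpolation=cv2.INTER_CUBIC);b=cv2.resize(img["side"][150:270,220:310],(300,400),interpolation=cv2.INTER_CUBIC)
cv2.imwrite("pics/z4.png",np.hstack([a,b])[:,:,::-1])
E
```

```text
t 7.7 tcp [ 0.4327 -0.0406  0.1095] th 1.6908 F [-0.9 -0.1 -1. ] w 0.165 ff 40.0
[[230, 0.0, 0.04, 0.89, -0.001], [230, 0.0, 0.04, 0.89, -0.001]]
```

View pics/z4.png

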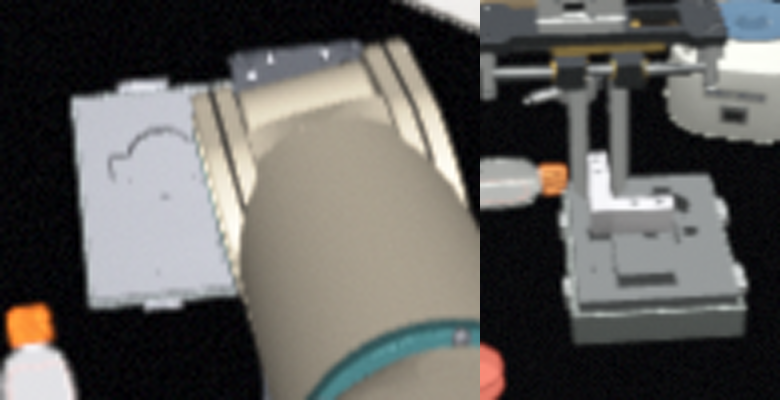

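Side crop shows the bracket held level, short leg at right front, above the L cutout. The top view is blocked by the arm. Descending.

Request:
step_arm([
  [[230, 0, 0.06, 0.85, 0], [230, 0, 0.0, 0.85, 0], [230, 0, 0, 0, 0], [230, 0, 0, 0, 0]],
])

```text
time: 8.2
tcp_pos: [0.4341, -0.0397, 0.0674]
tcp_rot: [0.663, 0.749, -0.0, -0.0]
contact_force: [0.3, -0.4, -0.7]
width: 0.162
finger_force: 40.0
```

Request:
step_arm([
  [[230, 0, 0, 0.1, 0], [230, 0, 0, 0.1, 0], [230, 0, 0, 0.1, 0], [230, 0, 0, 0, 0]],
])

```text
time: 8.6
tcp_pos: [0.4344, -0.0393, 0.06]
tcp_rot: [0.663, 0.749, 0.0, 0.0]
contact_force: [-1.4, -0.2, -1.0]
width: 0.163
finger_force: 40.0
```

Request:
step_arm([
  [[230, -0.03, 0, 0.1, 0], [230, 0, 0, 0.1, 0], [230, 0, 0, 0, 0]],
])

```text
time: 8.9
tcp_pos: [0.4349, -0.0394, 0.0549]
tcp_rot: [0.662, 0.749, 0.001, 0.0]
contact_force: [-0.3, 2.3, -0.7]
width: 0.16
finger_force: 40.0
```

Request:
step_arm([
  [[230, 0, 0, 0.1, 0], [230, 0, 0, 0.1, 0], [230, 0, 0, 0.06, 0], [230, 0, 0, 0, 0]],
])

```text
time: 9.3
tcp_pos: [0.4349, -0.0394, 0.0498]
tcp_rot: [0.662, 0.749, 0.001, 0.001]
contact_force: [-3.2, 3.7, 22.5]
width: 0.169
finger_force: 40.0
```

Request:
step_arm([
  [[150, 0, 0, 0, 0], [150, 0, 0, 0, 0], [150, 0, 0, 0, 0], [150, 0, 0, -0.8, 0], [0, 0, 0, -1, 0], [0, 0, 0, -1, 0]],
])

```text
time: 9.9
tcp_pos: [0.4338, -0.0403, 0.1187]
tcp_rot: [0.663, 0.749, -0.001, -0.001]
contact_force: [0.3, 0.3, -0.4]
width: 0.547
finger_force: 0.0
```

```bash
python3 plan.py 0 .39,.18,.13,1.15 .3883,.3126,.11,.606
python3 - <<'E'
from fit import *
c="side"; img=manip.camera(c)
x=manip.silhouettes("bracket",c)[0]; print(x["conf"],x["mask"].sum(),[fit("bracket",{c:x["mask"]},z,[[.4346,-.0403,.12]]) for z in(.024,.028)])
# centrifuge: back-project base outline from top/side picture
print(atz([[112,190],[118,215],[150,224],[182,215],[185,190]],"top",0.02).round(3).tolist(), atz([[277,175],[300,189],[325,180]],"side",0.0).round(3).tolist())
E
```

```text
t 9.9 tcp [ 0.4338 -0.0403  0.1187] th 1.6923 F [ 0.3  0.3 -0.4] w 0.547 ff 0.0
[[0, 0.9, -0.07, -0.05, 0.054], [0, 0.89, -0.12, -0.04, 0.054], [0, 0.88, -0.16, -0.05, 0.054], [0, 0.87, -0.21, -0.04, 0.054], [0, 0.86, -0.26, -0.05, 0.054], [0, 0.85, -0.3, -0.04, 0.054], [0, 0.83, -0.35, -0.05, 0.055], [0, 0.81, -0.39, -0.04, 0.054]]
[[0, 0.78, -0.44, -0.05, 0.055], [0, 0.76, -0.48, -0.04, 0.054], [0, 0.8, -0.37, 0.13, 0.091], [0, 0.77, -0.44, 0.13, 0.091], [0, 0.72, -0.51, 0.13, 0.091], [0, 0.67, -0.57, 0.14, 0.09], [0, 0.62, -0.64, 0.13, 0.091], [0, 0.56, -0.68, 0.14, 0.09]]
0.55 251 [[(array([ 0.4331, -0.0271,  0.1054]), np.float64(116.9))], [(array([ 0.4338, -0.0317,  0.1118]), np.float64(119.4))]]
[[0.564, 0.395, 0.02], [0.501, 0.375, 0.02], [0.481, 0.293, 0.02], [0.504, 0.214, 0.02], [0.566, 0.21, 0.02]] [[0.482, 0.347, 0.0], [0.557, 0.247, 0.0], [0.643, 0.315, 0.0]]
```

```bash
python3 plan.py 0 .39,.18,.13,1.15 .3883,.3126,.10,.406
```

```text
t 10.0 tcp [ 0.4362 -0.0404  0.1204] th 1.6918 F [ 0.   0.6 -0.6] w 0.629 ff 0.0
[[0, 0.9, -0.08, -0.04, 0.054], [0, 0.89, -0.12, -0.04, 0.054], [0, 0.88, -0.17, -0.04, 0.054], [0, 0.87, -0.22, -0.04, 0.054], [0, 0.86, -0.27, -0.04, 0.054], [0, 0.85, -0.31, -0.04, 0.054], [0, 0.83, -0.36, -0.04, 0.054], [0, 0.81, -0.4, -0.03, 0.055]]
[[0, 0.78, -0.45, -0.04, 0.054], [0, 0.75, -0.49, -0.03, 0.055], [0, 0.8, -0.37, 0.2, 0.124], [0, 0.75, -0.47, 0.2, 0.124], [0, 0.69, -0.56, 0.2, 0.124], [0, 0.61, -0.64, 0.2, 0.124], [0, 0.53, -0.71, 0.2, 0.124], [0, 0.44, -0.77, 0.2, 0.124]]
```

Request:
step_arm([
  [[0, 0.9, -0.08, -0.04, 0.054], [0, 0.89, -0.12, -0.04, 0.054], [0, 0.88, -0.17, -0.04, 0.054], [0, 0.87, -0.22, -0.04, 0.054], [0, 0.86, -0.27, -0.04, 0.054], [0, 0.85, -0.31, -0.04, 0.054], [0, 0.83, -0.36, -0.04, 0.054], [0, 0.81, -0.4, -0.03, 0.055]],
])

```text
time: 10.8
tcp_pos: [0.397, 0.1367, 0.1252]
tcp_rot: [0.809, 0.588, -0.001, 0.0]
contact_force: [0.1, 0.8, -1.2]
width: 1.001
finger_force: 0.0
```

Request:
step_arm([
  [[0, 0.78, -0.45, -0.04, 0.054], [0, 0.75, -0.49, -0.03, 0.055], [0, 0.8, -0.37, 0.2, 0.124], [0, 0.75, -0.47, 0.2, 0.124], [0, 0.69, -0.56, 0.2, 0.124], [0, 0.61, -0.64, 0.2, 0.124], [0, 0.53, -0.71, 0.2, 0.124], [0, 0.44, -0.77, 0.2, 0.124]],
])

```text
time: 11.6
tcp_pos: [0.386, 0.313, 0.0966]
tcp_rot: [0.98, 0.199, -0.0, 0.001]
contact_force: [0.7, -0.2, 0.9]
width: 1.005
finger_force: 0.0
```

Request:
step_arm([
  [[0, 0, 0, 0, 0], [0, 0, 0, 0, 0]],
])

```text
time: 11.8
tcp_pos: [0.3857, 0.3119, 0.097]
tcp_rot: [0.979, 0.204, -0.001, 0.001]
contact_force: [-0.1, -1.0, 0.2]
width: 1.001
finger_force: 0.0
```

```bash
python3 plan.py 0 .3883,.3126,.06,.406 .3883,.3126,.029,.406
python3 - <<'E'
from fit import *
img={c:manip.camera(c) for c in("top","side")}; pickle.dump(img,open("img4.pkl","wb"))
for c in img:
    for x in manip.silhouettes("bracket",c)[:1]: print(c,x["conf"],x["mask"].sum(),np.round(x["extent"]))
    h=manip.tip_of("bracket",c)
    for y in h[:1]: print(y["conf"],y["pixel"],proj([[.4346,-.0403,.024]],c))
a=cv2.resize(img["top"][185:285,210:330],(480,400),interpolation=cv2.INTER_CUBIC);b=cv2.resize(img["side"][180:260,230:310],(320,400),interpolation=cv2.INTER_CUBIC)
cv2.imwrite("pics/z5.png",np.hstack([a,b])[:,:,::-1])
E
```

```text
t 11.8 tcp [0.3857 0.3119 0.097 ] th 0.4099 F [-0.1 -1.   0.2] w 1.001 ff 0.0
[[0, 0.05, 0.01, 0.74, 0.002], [0, 0.06, 0.01, 0.74, 0.002], [0, -0.0, -0.0, 0.62, -0.0], [0, -0.0, -0.0, 0.62, -0.0]]
top 0.88 363 [284. 238.  34.  26.]
0.69 [288.5, 244.2] [[285.50629071 245.49996389]]
side 0.48 255 [267. 226.  27.  25.]
0.74 [257.8, 229.7] [[256.884047   232.09491501]]
```

View pics/z5.png

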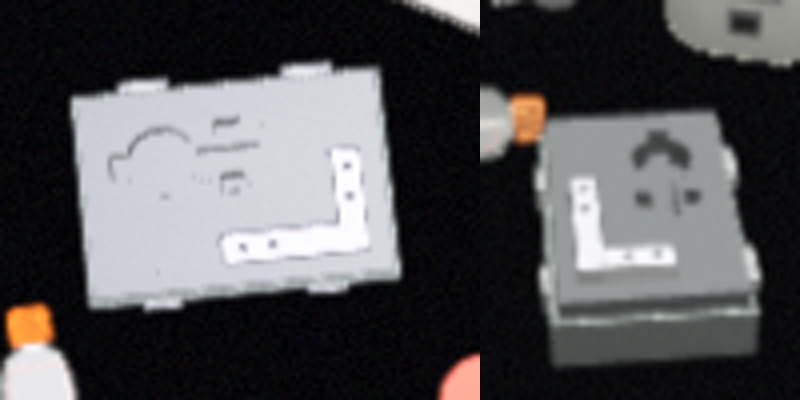

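The bracket lies in its L cutout in both views and looks level. Now grasp the gauge.

Request:
step_arm([
  [[0, 0.06, 0.01, 0.74, 0], [0, 0.06, 0.01, 0.74, 0], [0, 0, 0, 0.62, 0], [0, 0, 0, 0.62, 0], [0, 0, 0, 0, 0], [0, 0, 0, 0, 0]],
])

```text
time: 12.7
tcp_pos: [0.3894, 0.3135, 0.0302]
tcp_rot: [0.979, 0.202, -0.0, 0.0]
contact_force: [1.1, -0.1, -0.3]
width: 1.0
finger_force: 0.0
```

Request:
step_arm([
  [[200, 0, 0, 0, 0], [200, 0, 0, 0, 0], [200, 0, 0, 0, 0], [200, 0, 0, 0, 0], [200, 0, 0, 0, 0], [200, 0, 0, 0, 0], [200, 0, 0, 0, 0], [200, 0, 0, 0, 0]],
], grip_force=40)

```text
time: 13.5
tcp_pos: [0.3891, 0.3142, 0.03]
tcp_rot: [0.979, 0.202, 0.0, -0.0]
contact_force: [0.4, 1.2, 0.8]
width: 0.401
finger_force: 40.0
```

```bash
python3 plan.py 200 .3883,.3126,.09,.406
```

```text
t 13.5 tcp [0.3891 0.3142 0.03  ] th 0.407 F [0.4 1.2 0.8] w 0.401 ff 40.0
[[200, -0.02, 0.01, -0.8, 0.0], [200, -0.02, 0.02, -0.8, 0.001], [200, -0.02, 0.01, -0.8, 0.0]]
```

Request:
step_arm([
  [[200, 0, 0, -0.8, 0], [200, 0, 0, -0.8, 0], [200, 0, 0, -0.8, 0], [200, 0, 0, 0, 0], [200, 0, 0, 0, 0]],
])

```text
time: 14.0
tcp_pos: [0.3891, 0.3138, 0.0897]
tcp_rot: [0.979, 0.202, 0.0, -0.0]
contact_force: [-0.7, -0.5, -1.1]
width: 0.404
finger_force: 40.0
```

```bash
python3 - <<'E'
from fit import *
img={c:manip.camera(c) for c in("top","side")}; pickle.dump(img,open("img5.pkl","wb"))
s=manip.state(); print(s["tcp_pos"],s["width"])
for c in img:
    for x in manip.silhouettes("gauge",c)[:1]: print(c,x["conf"],x["mask"].sum(),np.round(x["extent"],1),fit("gauge",{c:x["mask"]},.0605,[[.389,.314,-.965]]))
a=cv2.resize(img["top"][225:325,90:210],(480,400),interpolation=cv2.INTER_CUBIC);b=cv2.resize(img["side"][120:200,210:290],(320,400),interpolation=cv2.INTER_CUBIC)
cv2.imwrite("pics/z6.png",np.hstack([a,b])[:,:,::-1])
E
```

```text
[0.38855546 0.31330443 0.08899449] 0.4025238628531605
top 0.37 54 [145.8 274.1   9.2  16.1] [(array([ 0.3891,  0.3098, -0.9691]), np.float64(310.5))]
```

View pics/z6.png

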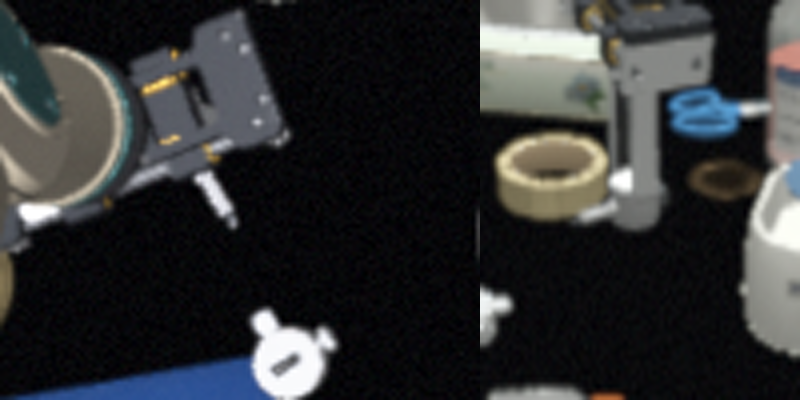

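Top crop shows the stem sticking out of the gripper from (205,180) to (235,222). The gauge hangs level in the side view. I'll measure the stem axis and tip.

```bash
python3 - <<'E'
from fit import *
t=pickle.load(open("img5.pkl","rb"))["top"]; T=np.array(pickle.load(open("img.pkl","rb"))["top"])
s=manip.state(); z0=.089-.030
g=t.mean(2); v,u=np.mgrid[266:285,138:155]; w=g[266:285,138:155]
m=w>100; print(m.sum())
# fit stem only: render stem vs grey, params x,y (body centre), yaw
W=np.clip((w-w.min())/(np.percentile(w,98)-w.min()),0,1)
def rs(q):
    M["_"]=[ycyl(4,-57.5,-20,11)]; return render("_",[q[0]/100,q[1]/100,q[2]/5,z0],"top")[268:285,138:155]
f=lambda q:np.abs(cv2.GaussianBlur(rs(q),(0,0),.5)-W[2:])[2:].sum()
for s0 in([38.9,31.4,-4.8],[38.7,31.2,-4.9]):
    r=minimize(f,s0,method="Nelder-Mead",options=dict(initial_simplex=np.array(s0)+np.array([[0,0,0],[.2,0,0],[0,.2,0],[0,0,.3]]),maxfev=300)); print((r.x/[100,100,5]).round(4),r.fun)
# bracket check in img4
t=pickle.load(open("img4.pkl","rb"))["top"]; g=t.min(2); sub=(g>235).astype(np.uint8); sub[:, :255]=0; sub[:,320:]=0; sub[:215]=0; sub[258:]=0
n,l,st,_=cv2.connectedComponentsWithStats(sub); m=l==1+st[1:,4].argmax(); print(m.sum(),[fit("bracket",{"top":m},z,[[.4346,-.0403,.122]]) for z in(.024,)])
E
python3 plan.py 200 .39,.18,.125,.9 .4805,.0459,.115,1.493
```

```text
58
[ 0.3904  0.3134 -0.9419] 16.37582878024876
[ 0.3916  0.3109 -1.0085] 17.015271310052963
303 [[(array([ 0.4355, -0.0416,  0.1217]), np.float64(101.5))]]
t 14.2 tcp [0.3886 0.3133 0.089 ] th 0.4067 F [-0.6  0.7 -1.3] w 0.404 ff 40.0
[[200, -0.34, 0.82, -0.24, -0.082], [200, -0.41, 0.79, -0.24, -0.082], [200, -0.47, 0.75, -0.24, -0.082], [200, -0.53, 0.71, -0.24, -0.082], [200, -0.59, 0.67, -0.24, -0.083], [200, -0.65, 0.61, -0.24, -0.082], [200, -0.28, 0.88, 0.06, -0.085], [200, -0.35, 0.86, 0.06, -0.085]]
[[200, -0.42, 0.82, 0.06, -0.085], [200, -0.49, 0.78, 0.05, -0.085], [200, -0.56, 0.74, 0.06, -0.084], [200, -0.62, 0.69, 0.05, -0.085], [200, -0.67, 0.63, 0.06, -0.084]]
```

Request:
step_arm([
  [[200, -0.34, 0.82, -0.24, -0.08], [200, -0.41, 0.79, -0.24, -0.08], [200, -0.47, 0.75, -0.24, -0.08], [200, -0.53, 0.71, -0.24, -0.08], [200, -0.59, 0.67, -0.24, -0.08], [200, -0.65, 0.61, -0.24, -0.08], [200, -0.28, 0.88, 0.06, -0.085], [200, -0.35, 0.86, 0.06, -0.085]],
])

```text
time: 15.0
tcp_pos: [0.4151, 0.1409, 0.1226]
tcp_rot: [0.863, 0.506, -0.0, -0.0]
contact_force: [0.1, -0.6, -1.0]
width: 0.401
finger_force: 40.0
```

Request:
step_arm([
  [[200, -0.42, 0.82, 0.06, -0.085], [200, -0.49, 0.78, 0.05, -0.085], [200, -0.56, 0.74, 0.06, -0.085], [200, -0.62, 0.69, 0.05, -0.085], [200, -0.67, 0.63, 0.06, -0.085], [200, 0, 0, 0, 0], [200, 0, 0, 0, 0]],
])

```text
time: 15.7
tcp_pos: [0.478, 0.0451, 0.1153]
tcp_rot: [0.739, 0.674, -0.0, -0.001]
contact_force: [-0.3, 0.0, -1.1]
width: 0.401
finger_force: 40.0
```

```bash
python3 plan.py 200 .4805,.0459,.071,1.493
python3 - <<'E'
from fit import *
img={c:manip.camera(c) for c in("top","side")}; pickle.dump(img,open("img6.pkl","wb"))
a=cv2.resize(img["top"][185:285,210:330],(480,400),interpolation=cv2.INTER_CUBIC)
u=proj([[.4805,.0459,.1]],"side")[0].astype(int);print(u); b=cv2.resize(img["side"][u[1]-30:u[1]+50,u[0]-40:u[0]+40],(320,400),interpolation=cv2.INTER_CUBIC)
cv2.imwrite("pics/z7.png",np.hstack([a,b])[:,:,::-1])
E
```

```text
t 15.7 tcp [0.478  0.0451 0.1153] th 1.4793 F [-0.3  0.  -1.1] w 0.401 ff 40.0
[[200, 0.02, 0.05, 0.89, -0.007], [200, 0.02, 0.05, 0.88, -0.007]]
[275 190]
```

View pics/z7.png

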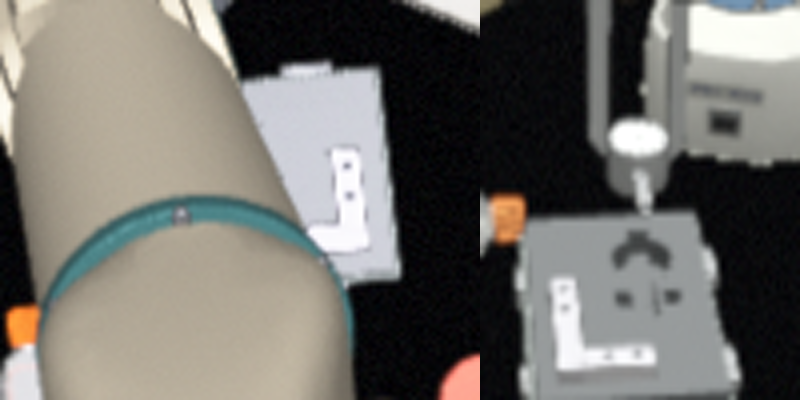

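Side crop shows the gauge level above the keyhole, with the stem pointing at the channel at (655,290). Lowering to just above the mouth and checking with a fit.

Request:
step_arm([
  [[200, 0.02, 0.05, 0.89, -0.01], [200, 0.02, 0.05, 0.88, 0], [200, 0, 0, 0, 0], [200, 0, 0, 0, 0]],
])

```text
time: 16.2
tcp_pos: [0.4806, 0.0471, 0.0718]
tcp_rot: [0.734, 0.679, -0.0, -0.0]
contact_force: [-0.0, -1.2, -0.7]
width: 0.403
finger_force: 40.0
```

```bash
python3 - <<'E'
from fit import *
s=manip.state(); p=s["tcp_pos"]; m=R.from_quat(s["tcp_rot"]).as_matrix(); th=np.arctan2(m[1,0],m[0,0]); print(p,th)
img=manip.camera("side"); pickle.dump(img,open("img7.pkl","wb"))
for x in manip.silhouettes("gauge","side")[:2]: print(x["conf"],x["mask"].sum(),np.round(x["extent"],1),fit("gauge",{"side":x["mask"]},p[2]-.03,[[p[0],p[1],th-1.371]]))
E
```

```text
[0.48056229 0.04705866 0.07181715] 1.4932636619909556
0.49 173 [277.7 207.7  17.4  11.7] [(array([0.4808, 0.0414, 0.1322]), np.float64(50.9))]
0.4 2016 [273.2 229.3  58.2  48.5] [(array([ 0.5134, -0.0959,  0.2032]), np.float64(1724.0))]
```

Request:
step_arm([
  [[200, -0.04, 0, 0.12, 0], [200, 0, 0, 0.12, 0], [200, 0, 0, 0.08, 0], [200, 0, 0, 0, 0]],
])

```text
time: 16.7
tcp_pos: [0.4811, 0.0453, 0.0637]
tcp_rot: [0.734, 0.679, 0.0, -0.0]
contact_force: [0.1, 0.2, -0.9]
width: 0.406
finger_force: 40.0
```

Request:
step_arm([
  [[200, 0, 0, 0.1, 0], [200, 0, 0, 0.1, 0], [200, 0, 0, 0, 0]],
])

```text
time: 17.0
tcp_pos: [0.4811, 0.0462, 0.0587]
tcp_rot: [0.734, 0.679, 0.0, -0.0]
contact_force: [-0.7, 3.8, 1.4]
width: 0.405
finger_force: 40.0
```

Request:
step_arm([
  [[200, 0.02, 0, 0.1, 0], [200, 0, 0, 0.1, 0], [200, 0, 0, 0, 0]],
])

```text
time: 17.3
tcp_pos: [0.4811, 0.0462, 0.0534]
tcp_rot: [0.734, 0.679, 0.0, -0.0]
contact_force: [-1.4, 4.6, -0.3]
width: 0.402
finger_force: 40.0
```

Request:
step_arm([
  [[200, 0, 0, 0.1, 0], [200, 0, 0, 0.06, 0], [200, 0, 0, 0, 0]],
])

```text
time: 17.6
tcp_pos: [0.4811, 0.0462, 0.05]
tcp_rot: [0.734, 0.679, 0.0, -0.0]
contact_force: [-3.0, 5.6, 6.0]
width: 0.401
finger_force: 40.1
```

Request:
step_arm([
  [[200, 0, 0, 0.05, 0], [200, 0, 0, 0, 0], [200, 0, 0, 0, 0]],
])

```text
time: 17.9
tcp_pos: [0.4811, 0.0462, 0.0499]
tcp_rot: [0.734, 0.679, 0.0, 0.0]
contact_force: [-5.7, 4.1, 19.1]
width: 0.4
finger_force: 40.2
```

Gauge is home by force and height (19 N at TCP 0.050). Release and go for the clip.

Request:
step_arm([
  [[90, 0, 0, 0, 0], [90, 0, 0, 0, 0], [90, 0, 0, 0, 0], [90, 0, 0, -0.8, 0], [0, 0, 0, -1, 0], [0, 0, 0, -1, 0], [0, 0, 0, 0, 0]],
])

```text
time: 18.6
tcp_pos: [0.4833, 0.0453, 0.1207]
tcp_rot: [0.735, 0.678, 0.002, 0.002]
contact_force: [0.0, -0.5, -0.8]
width: 0.869
finger_force: 0.0
```

```bash
python3 plan.py 0 .353,-.304,.10,2.49
```

```text
t 18.6 tcp [0.4833 0.0453 0.1207] th 1.4907 F [ 0.  -0.5 -0.8] w 0.869 ff 0.0
[[0, -0.9, -0.25, 0.05, -0.062], [0, -0.88, -0.31, 0.05, -0.062], [0, -0.86, -0.36, 0.05, -0.063], [0, -0.83, -0.42, 0.05, -0.062], [0, -0.81, -0.47, 0.05, -0.063], [0, -0.77, -0.52, 0.05, -0.062], [0, -0.74, -0.56, 0.05, -0.063], [0, -0.7, -0.61, 0.05, -0.062]]
[[0, -0.67, -0.65, 0.05, -0.063], [0, -0.62, -0.69, 0.05, -0.062], [0, -0.58, -0.73, 0.05, -0.063], [0, -0.53, -0.77, 0.06, -0.062], [0, -0.48, -0.8, 0.05, -0.063], [0, -0.43, -0.83, 0.06, -0.062], [0, -0.38, -0.85, 0.05, -0.063], [0, -0.33, -0.87, 0.06, -0.062]]
```

Request:
step_arm([
  [[0, -0.9, -0.25, 0.05, -0.062], [0, -0.88, -0.31, 0.05, -0.062], [0, -0.86, -0.36, 0.05, -0.063], [0, -0.83, -0.42, 0.05, -0.062], [0, -0.81, -0.47, 0.05, -0.063], [0, -0.77, -0.52, 0.05, -0.062], [0, -0.74, -0.56, 0.05, -0.063], [0, -0.7, -0.61, 0.05, -0.062]],
])

```text
time: 19.4
tcp_pos: [0.4152, -0.1301, 0.1074]
tcp_rot: [0.543, 0.84, -0.0, -0.001]
contact_force: [-0.9, 0.2, -0.5]
width: 0.998
finger_force: 0.0
```

Request:
step_arm([
  [[0, -0.67, -0.65, 0.05, -0.063], [0, -0.62, -0.69, 0.05, -0.062], [0, -0.58, -0.73, 0.05, -0.063], [0, -0.53, -0.77, 0.05, -0.062], [0, -0.48, -0.8, 0.05, -0.063], [0, -0.43, -0.83, 0.05, -0.062], [0, -0.38, -0.85, 0.05, -0.063], [0, -0.33, -0.87, 0.05, -0.062]],
])

```text
time: 20.2
tcp_pos: [0.3502, -0.3045, 0.0973]
tcp_rot: [0.319, 0.948, 0.0, -0.001]
contact_force: [0.9, 0.0, -0.1]
width: 1.005
finger_force: 0.0
```

Request:
step_arm([
  [[0, 0, 0, 0, 0], [0, 0, 0, 0, 0]],
])

```text
time: 20.4
tcp_pos: [0.3508, -0.3035, 0.0976]
tcp_rot: [0.321, 0.947, 0.001, -0.001]
contact_force: [-0.3, -0.1, 0.6]
width: 0.998
finger_force: 0.0
```

```bash
python3 plan.py 0 .353,-.304,.062,2.49 .353,-.304,.037,2.49
python3 - <<'E'
from fit import *
img={c:manip.camera(c) for c in("top","side")}; pickle.dump(img,open("img8.pkl","wb"))
for c in img:
    for x in manip.silhouettes("gauge",c)[:1]: print(c,x["conf"],x["mask"].sum(),np.round(x["extent"],1),fit("gauge",{c:x["mask"]},.020,[[.4805,.0459,.12]]))
a=cv2.resize(img["top"][185:285,210:330],(480,400),interpolation=cv2.INTER_CUBIC);b=cv2.resize(img["side"][180:260,230:310],(320,400),interpolation=cv2.INTER_CUBIC)
cv2.imwrite("pics/z8.png",np.hstack([a,b])[:,:,::-1])
E
```

```text
t 20.4 tcp [ 0.3508 -0.3035  0.0976] th 2.4882 F [-0.3 -0.1  0.6] w 0.998 ff 0.0
[[0, -0.04, 0.02, 0.71, -0.001], [0, -0.04, 0.02, 0.71, -0.001], [0, -0.0, -0.0, 0.5, 0.0], [0, -0.0, -0.0, 0.5, 0.0]]
top 0.51 305 [259.1 226.2  33.6  17.7] [(array([0.4797, 0.0436, 0.1268]), np.float64(30.2))]
side 0.67 126 [278.2 211.3  17.4  10.8] [(array([0.4819, 0.0523, 0.1127]), np.float64(91.4))]
```

View pics/z8.png

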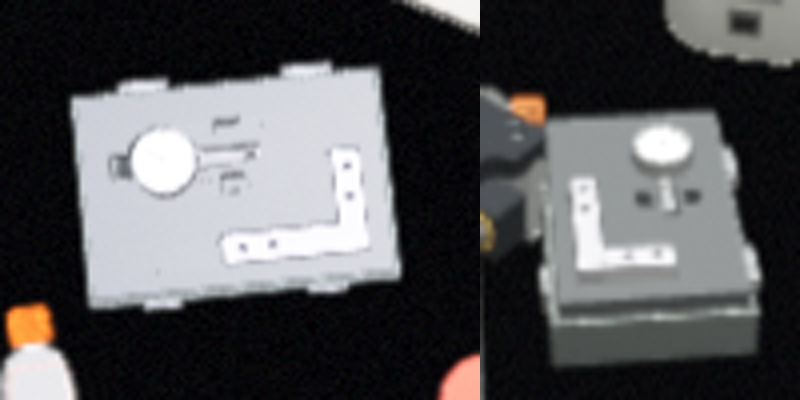

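Both views show the gauge seated in the keyhole and the bracket in its L, with both leg holes free at (228,122) and (232,178). Grasping the clip.

Request:
step_arm([
  [[0, -0.04, 0.02, 0.71, 0], [0, -0.04, 0.02, 0.71, 0], [0, 0, 0, 0.5, 0], [0, 0, 0, 0.5, 0], [0, 0, 0, 0, 0]],
])

```text
time: 21.1
tcp_pos: [0.3533, -0.3028, 0.037]
tcp_rot: [0.319, 0.948, 0.0, -0.001]
contact_force: [-0.4, -0.7, 0.4]
width: 0.996
finger_force: 0.0
```

Request:
step_arm([
  [[200, 0, 0, 0, 0], [200, 0, 0, 0, 0], [200, 0, 0, 0, 0], [200, 0, 0, 0, 0], [200, 0, 0, 0, 0], [200, 0, 0, 0, 0], [200, 0, 0, 0, 0], [200, 0, 0, 0, 0]],
], grip_force=30)

```text
time: 21.9
tcp_pos: [0.3536, -0.3042, 0.0381]
tcp_rot: [0.32, 0.948, 0.0, 0.0]
contact_force: [-0.2, -0.8, 0.5]
width: 0.441
finger_force: 30.0
```

Request:
step_arm([
  [[200, 0, 0, 0, 0], [200, 0, 0, -0.8, 0], [200, 0, 0, -0.8, 0], [200, 0, 0, -0.8, 0], [200, 0, 0, -0.8, 0], [200, 0, 0, 0, 0]],
])

```text
time: 22.5
tcp_pos: [0.3546, -0.305, 0.1197]
tcp_rot: [0.32, 0.947, -0.001, 0.002]
contact_force: [0.1, -0.1, -0.8]
width: 0.443
finger_force: 30.0
```

```bash
python3 plan.py 200 .40,-.15,.125,2.1  .4855,.0050,.12,1.693
python3 - <<'E'
from fit import *
s=manip.state(); p=s["tcp_pos"]; m=R.from_quat(s["tcp_rot"]).as_matrix(); th=np.arctan2(m[1,0],m[0,0])
for c in("top","side"):
    manip.camera(c)
    for x in manip.silhouettes("clip",c)[:1]: print(c,x["conf"],x["mask"].sum(),np.round(x["extent"],1),fit("clip",{c:x["mask"]},p[2]-.037,[[p[0],p[1],th-np.pi/2]]))
E
```

```text
t 22.5 tcp [ 0.3546 -0.305   0.1197] th 2.4903 F [ 0.1 -0.1 -0.8] w 0.443 ff 30.0
[[200, 0.33, 0.86, -0.03, 0.056], [200, 0.38, 0.84, -0.03, 0.056], [200, 0.42, 0.82, -0.03, 0.056], [200, 0.47, 0.8, -0.03, 0.056], [200, 0.52, 0.77, -0.03, 0.055], [200, 0.55, 0.73, -0.03, 0.056], [200, 0.6, 0.71, -0.03, 0.055], [200, 0.45, 0.76, 0.02, 0.051]]
[[200, 0.49, 0.74, 0.03, 0.051], [200, 0.53, 0.71, 0.02, 0.051], [200, 0.56, 0.68, 0.03, 0.051], [200, 0.6, 0.65, 0.02, 0.051], [200, 0.63, 0.62, 0.03, 0.051], [200, 0.66, 0.59, 0.02, 0.051], [200, 0.69, 0.55, 0.03, 0.05]]
side 0.53 267 [208.7 275.8  20.   26.2] [(array([ 0.3526, -0.3087,  0.9474]), np.float64(109.0))]
```

Request:
step_arm([
  [[200, 0.33, 0.86, -0.03, 0.056], [200, 0.38, 0.84, -0.03, 0.056], [200, 0.42, 0.82, -0.03, 0.056], [200, 0.47, 0.8, -0.03, 0.056], [200, 0.52, 0.77, -0.03, 0.055], [200, 0.55, 0.73, -0.03, 0.056], [200, 0.6, 0.71, -0.03, 0.055], [200, 0.45, 0.76, 0.02, 0.051]],
])

```text
time: 23.5
tcp_pos: [0.4087, -0.1285, 0.1219]
tcp_rot: [0.52, 0.854, -0.0, -0.001]
contact_force: [0.4, 0.1, -0.7]
width: 0.444
finger_force: 30.0
```

Request:
step_arm([
  [[200, 0.49, 0.74, 0.03, 0.051], [200, 0.53, 0.71, 0.02, 0.051], [200, 0.56, 0.68, 0.03, 0.051], [200, 0.6, 0.65, 0.02, 0.051], [200, 0.63, 0.62, 0.03, 0.051], [200, 0.66, 0.59, 0.02, 0.051], [200, 0.69, 0.55, 0.03, 0.05], [200, 0, 0, 0, 0]],
])

```text
time: 24.3
tcp_pos: [0.4853, 0.0091, 0.1174]
tcp_rot: [0.661, 0.751, 0.001, -0.0]
contact_force: [1.2, -0.0, -0.1]
width: 0.442
finger_force: 30.0
```

Request:
step_arm([
  [[200, 0, 0, 0, 0], [200, 0, 0, 0, 0]],
])

```text
time: 24.5
tcp_pos: [0.483, 0.0045, 0.1177]
tcp_rot: [0.662, 0.749, -0.001, -0.0]
contact_force: [-0.3, -0.0, -0.1]
width: 0.444
finger_force: 30.0
```

```bash
python3 plan.py 200 .4855,.0047,.079,1.693
python3 - <<'E'
from fit import *
s=manip.state(); p=s["tcp_pos"]; m=R.from_quat(s["tcp_rot"]).as_matrix(); th=np.arctan2(m[1,0],m[0,0])
for c in("side",):
    manip.camera(c)
    for x in manip.silhouettes("clip",c)[:1]: print(c,x["conf"],x["mask"].sum(),np.round(x["extent"],1),fit("clip",{c:x["mask"]},p[2]-.0378,[[p[0],p[1],th-np.pi/2]]))
E
```

```text
t 24.5 tcp [0.483  0.0045 0.1177] th 1.6933 F [-0.3 -0.  -0.1] w 0.444 ff 30.0
[[200, -0.0, 0.05, 0.77, 0.0], [200, -0.01, 0.05, 0.78, 0.0]]
```

Request:
step_arm([
  [[200, 0, 0.05, 0.77, 0], [200, 0, 0.05, 0.77, 0], [200, 0, 0, 0, 0], [200, 0, 0, 0, 0]],
])

```text
time: 25.0
tcp_pos: [0.4863, 0.0056, 0.0798]
tcp_rot: [0.663, 0.749, -0.0, -0.0]
contact_force: [-0.2, 0.4, -0.4]
width: 0.446
finger_force: 30.0
```

Request:
step_arm([
  [[200, 0, 0, 0.1, 0], [200, 0, 0, 0.1, 0], [200, 0, 0, 0.1, 0], [200, 0, 0, 0, 0]],
])

```text
time: 25.4
tcp_pos: [0.4866, 0.0061, 0.0722]
tcp_rot: [0.662, 0.749, -0.0, 0.0]
contact_force: [0.0, 1.0, -0.2]
width: 0.442
finger_force: 30.0
```

Request:
step_arm([
  [[200, -0.04, -0.03, 0.1, 0], [200, 0, 0, 0.1, 0], [200, 0, 0, 0.1, 0], [200, 0, 0, 0, 0]],
])

```text
time: 25.8
tcp_pos: [0.4861, 0.005, 0.0644]
tcp_rot: [0.662, 0.749, -0.0, -0.0]
contact_force: [-0.0, -0.6, 0.9]
width: 0.444
finger_force: 30.0
```

Request:
step_arm([
  [[200, 0, 0, 0.12, 0], [200, 0, 0, 0.12, 0], [200, 0, 0, 0, 0]],
])

```text
time: 26.1
tcp_pos: [0.4858, 0.0051, 0.058]
tcp_rot: [0.662, 0.749, -0.0, -0.0]
contact_force: [1.1, -0.5, -5.9]
width: 0.445
finger_force: 30.0
```

Request:
step_arm([
  [[200, 0, 0, 0.12, 0], [200, 0, 0, 0.12, 0], [200, 0, 0, 0.08, 0], [200, 0, 0, 0, 0]],
])

```text
time: 26.5
tcp_pos: [0.4859, 0.0051, 0.0502]
tcp_rot: [0.662, 0.749, -0.0, -0.0]
contact_force: [-0.3, 0.1, -2.6]
width: 0.442
finger_force: 30.0
```

Request:
step_arm([
  [[200, 0, 0, 0.05, 0], [200, 0, 0, 0.03, 0], [200, 0, 0, 0, 0], [200, 0, 0, 0, 0]],
])

```text
time: 26.9
tcp_pos: [0.486, 0.0051, 0.05]
tcp_rot: [0.662, 0.749, -0.0, 0.0]
contact_force: [-3.3, 0.1, 16.2]
width: 0.443
finger_force: 30.0
```

Request:
step_arm([
  [[115, 0, 0, 0, 0], [115, 0, 0, 0, 0], [115, 0, 0, 0, 0], [115, 0, 0, -0.4, 0], [115, 0, 0, -1, 0], [115, 0, 0, -1, 0], [115, 0, 0, -1, 0], [115, 0, 0, -1, 0]],
])

```text
time: 27.7
tcp_pos: [0.4858, 0.0051, 0.1602]
tcp_rot: [0.662, 0.749, 0.0, -0.0]
contact_force: [0.8, -0.5, 0.2]
width: 0.547
finger_force: 0.0
```

Request:
step_arm([
  [[115, -1, -0.6, 0, 0], [115, -1, -0.6, 0, 0], [115, -1, -0.6, 0, 0], [115, -1, -0.6, 0, 0], [115, -1, -0.6, 0, 0], [115, -1, -0.6, 0, 0], [115, -1, -0.6, 0, 0], [115, -1, -0.6, 0, 0]],
])

```text
time: 28.5
tcp_pos: [0.3909, -0.2092, 0.1593]
tcp_rot: [0.662, 0.749, 0.0, 0.0]
contact_force: [0.7, 0.2, -0.5]
width: 0.545
finger_force: 0.0
```

```bash
python3 - <<'E'
from fit import *
img={c:manip.camera(c) for c in("top","side")}
H={"gauge":[.4805,.0459,.122],"bracket":[.4346,-.0403,.122],"clip":[.4855,.0052,.122]}; Z=dict(gauge=.02,bracket=.024,clip=.012)
for n in H:
  for c in img:
    for x in manip.silhouettes(n,c)[:1]: print(n,c,round(x["conf"],2),x["mask"].sum(),np.round(x["extent"],1),fit(n,{c:x["mask"]},Z[n],[H[n]]))
a=cv2.resize(img["top"][190:270,220:316],(480,400),interpolation=cv2.INTER_CUBIC);b=cv2.resize(img["side"][190:250,240:300],(320,320),interpolation=cv2.INTER_CUBIC)
b=np.vstack([b,np.zeros((80,320,3),np.uint8)])
cv2.imwrite("pics/z9.png",np.hstack([a,b])[:,:,::-1])
E
```

```text
gauge top 0.74 230 [258.6 227.1  31.9  21. ] [(array([0.4796, 0.0443, 0.1243]), np.float64(85.4))]
gauge side 0.42 126 [275.9 210.9  16.9   8.7] [(array([0.4799, 0.0593, 0.0737]), np.float64(90.3))]
bracket top 0.64 370 [286.  235.3  34.7  28.3] [(array([ 0.4343, -0.0422,  0.1193]), np.float64(48.4))]
bracket side 0.54 258 [265.7 226.7  27.   24.2] [(array([ 0.4338, -0.0258,  0.1251]), np.float64(115.4))]
clip top 0.41 98 [267.1 222.9   6.6  17.6] [(array([0.4859, 0.0049, 0.1288]), np.float64(20.9))]
clip side 0.35 1880 [272.  227.5  53.8  51. ] [(array([0.5079, 0.0051, 0.1254]), np.float64(1798.4))]
```

View pics/z9.png

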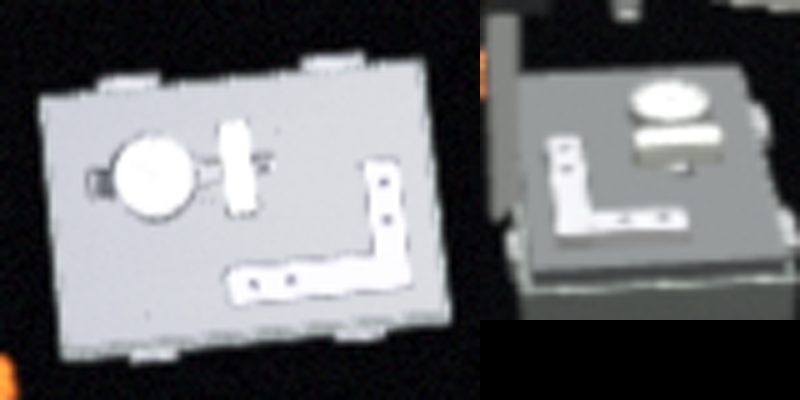

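The final views show all three parts in place, with the clip astride the stem at (237,165). The top-view fits are within about 2 mm of the home points, and the heights at contact match home. Handing in.

```bash
python3 -c "
from station import manip
print(manip.finish_job())"
```

```text
the job is handed in; nothing more can be done
None
```

I packed the bracket, gauge and clip in their cutouts, with the gauge home before the clip, and handed the job in at about 29 s. The final pictures and the pressing heights say all three are home, but no verdict came back.

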